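# Tip two boiled jar caps over in their draining tray

## Robot

A 6-joint arm with a two-finger parallel gripper is mounted at the origin on the work surface. World frame = base frame: x ahead of the robot, y to its left, z up, the work surface at z = 0. Lengths are in m, angles in rad, forces in N, time in s.
With the tool pointing down it reaches from about 0.4 to 0.825 m from the base axis. Payload 7 kg.
Tool frame: the origin (TCP) lies midway between the tips of the shut fingers; the grasp point (between the pads) lies 19 mm behind it (arm.grip_depth is the z of the grasp point in the tool frame, in m); z points along the fingers, x is the direction in which the jaws open and shut, and the axes are right-handed (so a half turn about z gives the same grasp; the last joint's range is limited). The gripper opens to 85 mm and grips with 20 to 120 N. Pads are 22 mm wide; open, the fingers measure 114 mm over their backs; the gripper's body (76 mm by 85 mm) begins 54 mm behind the grasp point. The pads swing forward as they close: fully open they stand 13 mm farther back than shut.
Start: joints at [-0.971, 0.359, 0.012, 0, -1.224, -0.288], TCP at [0.207, -0.642, 0.203] pointing down, gripper open.
Joint ranges: [-3.07, 3.07], [-1.43, 2.12], [-1.02, 1.25], [-3.03, 1.67], [-3.05, -0], [-3.03, 3.03]. Speed limits (rad/s): [2.39, 2.39, 3.01, 3.14, 3.14, 3.14].

## Interface

Orientations are given as a unit quaternion [w, x, y, z].
In Python, from cell import monitor, camera, finish_job, silhouettes, pinpoint, arm gives the robot as it stands.
- The arm moves only by the tool servo_tool, never from a script. Its argument "series" is a list of rows, each an object of numbers: "dx", "dy", "dz": the shift along the tool's x, y, z in cm; "wx", "wy", "wz": the turn, a rotation vector about the tool's x, y, z in degrees; "jaw": the opening, from 0 (shut) to 1 (fully open). A call has 1 to 20 rows; each row shifts and turns the commanded pose from where the row before left it, along the tool's axes as they then stand; what a row does not reach is not made up. A row lasts 1/12 s, in which the tool goes at most 41.7 mm and 7.16 degrees, less where a joint would pass 70% of its speed; a pose out of reach is approached as far as the arm can. A call is refused whole if a number of a shift passes 4.17 or a number of a turn 7.16, either way. A call with a gripper value outside its range is refused whole. The fingers move at their own pace and stop on an object; "grip_force" is the grip in N (left out, the last holds). Time passes only in rows, so rows that do not move let the fingers close. It gives the time, the measured TCP pose, the force and the opening at its end, in the units of the state.
- monitor.sense(): the state, without advancing time (a new reading comes with each control period).
- camera(name): name is "scene" or "top" or "wrist"; returns a dict with "pixels" (384x512x3 uint8, red, green, blue), "fx", "fy", "cx", "cy" (pixels), "world_to_cam" (4x4, takes a point from world to camera coordinates). Camera axes: x right, y down, z forward; pixel columns grow to the right and rows downward; lengths in m; the calibration is good to about 2 mm. A picture is of the moment at which its call begins. There is no depth.
- finish_job(): hands the job in, once; it reports no verdict.
Trained networks look in a picture, given as the dict that the camera call returned (one of the last four; its "shot" number tells which), for a name from the list of things; names that differ only in an ending like _2 or _b are one class to them, and where a whole thing is asked for, a point or a joint stands for the part that bears it (a point fixed in the world has none). Each returns a list of dicts, best first, with "score" (0 to 1); they miss things now and then, are a little off and sometimes report something else, mostly with a low value. They report only what shows in the picture. A call takes as long as a camera call. They do not tell look-alikes from the thing itself.
- silhouettes(picture, label): "pixels" (384x512 bool, what is visible of it) and "uv" ([column, row] in pixels, amid what is visible of it).
- pinpoint(picture, label): "uv" ([column, row] in pixels: a listed point, or the origin of a listed thing).
The state is a dict: "time": time; "q": joint angles; "qd": joint speeds; "tau": joint torques, N m; "tool_pos": TCP position; "eef_rot": TCP orientation; "force": force on the tool from outside, world axes, zero at the start; "ft_torque": the same for the moment, N m; "opening": finger opening in m.
Only numpy, scipy, OpenCV 4.12 (cv2) and the standard library are available. Lean on these libraries where they do the work, as an engineer would, in place of code of your own. Each camera call takes 0.05 s, during which the arm holds its last target.

## Task

Two freshly boiled jar caps lean on the wire rest of the bamboo draining tray with their hollow sides up, so they do not drain. Without touching the caps, raise the tray's tall end, its low lip staying on the counter, until both caps tumble over and lie hollow side down on the tray floor; then lower the tray gently, neither dropping it nor pressing it down hard, and leave it flat about where it stood. Leave everything else on the counter in its place.

Things in the scene. Friction and masses are not known exactly. Their poses are not given: they have to be found in the camera images.
- tray: bamboo draining tray, 220 mm wide (y), about 0.55 kg. Origin: centre of its underside. At +x a tall end board that leans outwards, at -x a low lip 20 mm high. Side walls 28 mm high, floor top 6 mm above the underside; a 24 mm high partition along y = 0 makes two bays, centred at y = -51 and +51 mm. The z axis is up
- tray_grip (a point): point in the tall end board, middle of its width and thickness; axes as the tray's. The board is 220 mm wide, 12 mm thick and leans outwards 25 degrees from upright: its middle plane starts at x = +122 mm at the tray's underside and ends 78 mm up the slant (71 mm high, x = +155 mm); this point is 56 mm up the slant. Pinch it along its slant, a finger on either face; the space inside it is empty
- tray_lip (a point): middle of the lower outer edge of the low lip, x = -135 mm, level with the tray's underside: the edge that the tray rocks on when the tall end is raised; axes as the tray's
- tray_rest (a point): middle of the steel foot wire, crossing both bays at x = +1 mm, its top 15 mm above the tray's underside; axes as the tray's. Behind it in each bay a wire loop 34 mm wide leans 40 degrees towards the tall board, its top at x = +45 mm, 43 mm high. The leaning caps reach 76 mm high and x = +65 mm. When the tall end is raised 40 to 48 degrees they topple over the foot wire and slide to the lip
- cap_large_centre (a point): large jar cap: twist-off, 82 mm across, 11 mm high, about 30 g, one side closed, the other hollow. This point: middle of the cap, half-way through its height; z points out of the closed side, so it points up when the cap lies hollow side down. Starts in either bay, leaning 40 degrees back from upright, closed side on the wire rest, hollow side looking up and towards the low lip
- cap_small_centre (a point): small jar cap: twist-off, 66 mm across, 11 mm high, about 22 g, one side closed, the other hollow. This point: middle of the cap, half-way through its height; z points out of the closed side, so it points up when the cap lies hollow side down. Starts in either bay, leaning 40 degrees back from upright, closed side on the wire rest, hollow side looking up and towards the low lip
- cap_large: the same cap; this origin lies on the rim of its closed side, at its lowest place at the start, where it stands on the tray floor just behind the foot wire
- cap_small: the same cap; this origin lies on the rim of its closed side, at its lowest place at the start, where it stands on the tray floor just behind the foot wire
- pot: bystander: white enamel pot with lid, 206 mm across, 260 mm over its two side handles, 170 mm high to its knob; origin: centre of its underside
- spoon_holder: bystander: bamboo spoon holder, 106 mm across and 130 mm high, with three wooden spoons standing in it to about 300 mm; origin: centre of its underside
- jar: bystander: closed glass jar with blue screw cap, 84 mm across, 140 mm high; origin: centre of its underside
- ladle: bystander: steel ladle lying on the counter, 370 mm long, handle to its -x, bowl 84 mm across and 34 mm high at its +x end; origin: on the counter under its handle
- open_jar: bystander: open glass jar, 86 mm across, 110 mm high, standing beside the tray; origin: centre of its underside
- salt_dish: bystander: white ceramic salt dish, 72 mm across, 34 mm high, standing beside the tray; origin: centre of its underside
Not all that is in view belongs to the job. What is shaped like the cap_small but purple or white is not meant.

How it is judged:
On the way, in this order (a step that is already met when the one before it is completed fails the run):
1. the tray is tipped up by more than 20 degrees by its grip-board end (angle between tray's own z axis and vertical above 0.35 rad and height (world z) of tray_grip above 0.1 m), for 0.1 s.
2. both caps have tumbled over, their closed sides up (angle between each of cap_large_centre, cap_small_centre's own z axis and vertical below 1.2 rad), for 0.2 s.
At the end, for the whole second after the job is handed in: both caps lie hollow side down (within 0.2 rad) and at rest on the tray floor between the low lip and the wire rest; the tray stands flat on the counter (within 0.04 rad) at rest and let go, within 80 mm of where it began (angle between each of cap_large_centre, cap_small_centre's own z axis and vertical below 0.2 rad and x of cap_large_centre in the frame of tray between -0.126 and 0.02 m and y of cap_large_centre in the frame of tray between -0.1 and 0.1 m and z of each of cap_large_centre, cap_small_centre in the frame of tray below 0.03 m and linear speed of each of cap_large, cap_small below 0.03 m/s and x of cap_small_centre in the frame of tray between -0.126 and 0.02 m and y of cap_small_centre in the frame of tray between -0.1 and 0.1 m and angle between tray's own z axis and vertical below 0.04 rad and height (world z) of tray between -0.006 and 0.006 m and distance of tray from where it was at the start of the episode below 0.08 m and linear speed of tray below 0.02 m/s); the robot touches nothing.
It fails at once if the robot touches a cap (contact force between any of cap_large, cap_small and the fingers above 0.3 N or contact force between any of cap_large, cap_small and the arm above 0.3 N).
It fails at once if the tray is dropped or flung (linear speed of tray above 0.6 m/s).
It fails at once if the low lip is lifted off the counter (by more than 20 mm) (height (world z) of tray_lip above 0.02 m).
It fails at once if the tray is pressed or set down hard on the counter (over 60 N) (contact force between tray and counter above 60 N).
It fails at once if one of the other things on the counter is pushed out of its place (by more than 30 mm) (distance of any of pot, spoon_holder, jar, ladle, open_jar, salt_dish from where it was at the start of the episode above 0.03 m).
It also fails if it takes over 51 s, if anything falls off the work surface, if the arm or the gripper's body presses on something with over 40 N, if the wrist force passes 120 N, or if a joint passes its speed limit or range.

## Working session

There is one attempt and no reset: what is moved stays moved. The work goes in short steps, Python scripts to look and compute and a tool call to move; the robot and the scene stay as the last step left them, time stands still between calls to the robot, and variables do not carry over. Pictures are saved under pics/ and viewed, and the job is handed in when it is done.

Besides the shell and the picture viewer there is one more tool, called after ">>>" by a JSON object that holds its "op" and its "data", one argument or row to a line. servo_tool: Moves the arm, as the interface text tells. Its arguments: {"type":"object","properties":{"series":{"type":"array"},"grip_force":{"type":"number"}},"required":["series"]}

```bash
mkdir -p pics; cat > h.py <<'E'
import numpy as np, cv2
from cell import monitor, camera, finish_job, silhouettes, pinpoint, arm
def save(p,n): cv2.imwrite('pics/'+n+'.png', p['pixels'][:,:,::-1])
def ray(p,uv):
    T=np.array(p['world_to_cam']);R=T[:3,:3];t=T[:3,3]
    d=np.array([(uv[0]-p['cx'])/p['fx'],(uv[1]-p['cy'])/p['fy'],1.]);d=R.T@d
    return -R.T@t,d/np.linalg.norm(d)
def atz(p,uv,z):
    o,d=ray(p,uv);return o+d*(z-o[2])/d[2]
def tri(a,b):
    A=np.zeros((3,3));B=np.zeros(3)
    for o,d in (a,b):
        P=np.eye(3)-np.outer(d,d);A+=P;B+=P@o
    X=np.linalg.solve(A,B);return X,[np.linalg.norm(np.cross(X-o,d)) for o,d in (a,b)]
E
python3 - <<'E'
from h import *
s=monitor.sense();print({k:np.round(v,3) for k,v in s.items()}, [a for a in dir(arm) if a[0]!='_'])
P={n:camera(n) for n in ('scene','top','wrist')}
for n,p in P.items(): save(p,n+'0')
for l in ['tray','tray_grip','tray_lip','tray_rest','cap_large_centre','cap_small_centre','cap_large','cap_small','pot','spoon_holder','jar','ladle','open_jar','salt_dish']:
    r={n:pinpoint(P[n],l) for n in P}
    print(l,{n:[(np.round(x['uv']).tolist(),round(x['score'],2)) for x in v[:3]] for n,v in r.items()})
    if r['scene'] and r['top']:
        X,e=tri(ray(P['scene'],r['scene'][0]['uv']),ray(P['top'],r['top'][0]['uv']));print('   ',X.round(3),np.round(e,4))
    elif r['top']: print('   top z0',atz(P['top'],r['top'][0]['uv'],0).round(3))
E
```

```text
{'time': np.float64(0.0), 'q': array([-0.971,  0.359,  0.011, -0.   , -1.224, -0.288]), 'qd': array([ 0.001,  0.002,  0.001, -0.   ,  0.001, -0.001]), 'tau': array([ 0.0000e+00, -5.8332e+01,  2.9343e+01,  6.9360e+00, -6.0000e-03,
        0.0000e+00]), 'tool_pos': array([ 0.207, -0.642,  0.202]), 'eef_rot': array([-0.001,  0.589,  0.808,  0.   ]), 'force': array([-0.682,  1.06 ,  0.168]), 'ft_torque': array([-0.013,  0.031,  0.05 ]), 'opening': np.float64(0.085)} ['PlanningError', 'grip_depth']
tray {'scene': [([244.0, 197.0], 0.62)], 'top': [([269.0, 186.0], 0.7), ([259.0, 137.0], 0.37)], 'wrist': []}
    [ 0.509 -0.015  0.005] [0.0043 0.0043]
tray_grip {'scene': [([209.0, 170.0], 0.59)], 'top': [([312.0, 189.0], 0.73)], 'wrist': []}
    [ 0.499 -0.154  0.062] [0.0043 0.0043]
tray_lip {'scene': [([274.0, 214.0], 0.72)], 'top': [([226.0, 183.0], 0.57)], 'wrist': []}
    [0.522 0.116 0.002] [0.0035 0.0035]
tray_rest {'scene': [([242.0, 192.0], 0.6)], 'top': [([268.0, 187.0], 0.93)], 'wrist': []}
    [ 0.505 -0.019  0.027] [0.0021 0.0021]
cap_large_centre {'scene': [([247.0, 173.0], 0.8
[... 921 characters left out ...]
), ([280.0, 173.0], 0.54)], 'wrist': []}
    [ 0.661 -0.441 -0.006] [0.0038 0.0038]
jar {'scene': [([350.0, 206.0], 0.82)], 'top': [([154.0, 234.0], 0.73)], 'wrist': []}
    [ 0.36   0.346 -0.003] [0.0071 0.0071]
ladle {'scene': [([155.0, 131.0], 0.92)], 'top': [([405.0, 220.0], 0.75)], 'wrist': [([333.0, 322.0], 0.65)]}
    [ 0.4   -0.462  0.012] [0.0039 0.0039]
open_jar {'scene': [([228.0, 235.0], 0.95), ([242.0, 199.0], 0.69)], 'top': [([260.0, 135.0], 0.87)], 'wrist': []}
    [0.674 0.011 0.008] [0.0038 0.0038]
salt_dish {'scene': [([291.0, 224.0], 0.66), ([384.0, 274.0], 0.48)], 'top': [([206.0, 175.0], 0.86), ([156.0, 232.0], 0.63)], 'wrist': []}
    [0.542 0.184 0.021] [0.0025 0.0025]
```

View pics/scene0.png

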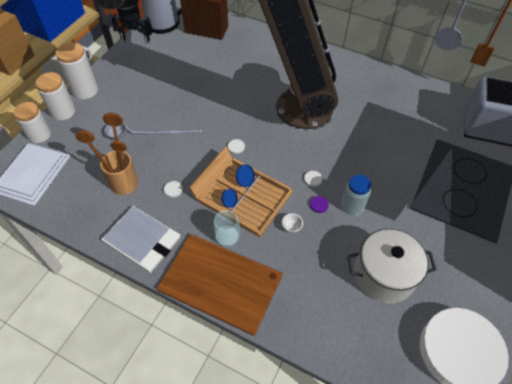

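View pics/top0.png

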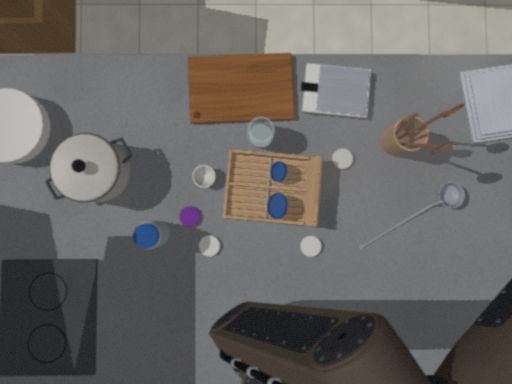

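```bash
python3 - <<'E'
from h import *
p=camera('top');s=camera('scene')
for q,n in((p,'t'),(s,'s')):
    print(q['fx'],np.round(-np.array(q['world_to_cam'])[:3,:3].T@np.array(q['world_to_cam'])[:3,3],3))
for l in ['tray_grip','tray_lip','tray','tray_rest']:
    print(l,atz(p,pinpoint(p,l)[0]['uv'],{'tray_grip':.0508,'tray_lip':0,'tray':0,'tray_rest':.015}[l]).round(4),atz(s,pinpoint(s,l)[0]['uv'],{'tray_grip':.0508,'tray_lip':0,'tray':0,'tray_rest':.015}[l]).round(4))
a=p['pixels'][110:270,150:410];cv2.imwrite('pics/topz.png',cv2.resize(a,None,fx=3,fy=3,interpolation=2)[:,:,::-1])
E
```

```text
392.4752297648134 [0.436 0.049 1.273]
458.8547435149394 [1.303 0.424 1.381]
tray_grip [ 0.4966 -0.1564  0.0508] [ 0.4858 -0.166   0.0508]
tray_lip [0.5162 0.1226 0.    ] [ 0.5064  0.1183 -0.    ]
tray [ 0.5101 -0.0122  0.    ] [ 0.5139 -0.0116  0.    ]
tray_rest [ 0.4986 -0.0153  0.015 ] [ 0.5113 -0.0233  0.015 ]
```

View pics/topz.png

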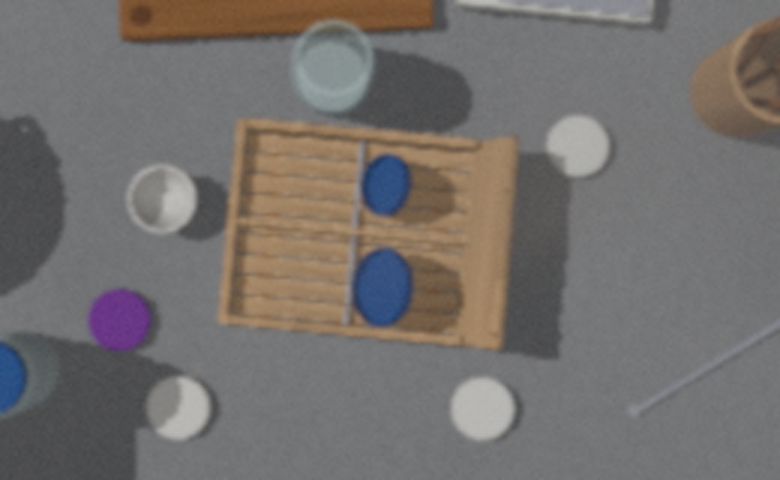

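```bash
python3 - <<'E'
from h import *
from scipy.optimize import least_squares
p=camera('top')
obs=[((238,120),(-.135,-.11,.024)),((221,322),(-.135,.11,.024)),((517,138),(.160,-.11,.0685)),((501,348),(.160,.11,.0685))]
K=np.array([[p['fx'],0,p['cx']],[0,p['fy'],p['cy']],[0,0,1]]);T=np.array(p['world_to_cam'])
def f(x):
    c,s=np.cos(x[2]),np.sin(x[2]);r=[]
    for uv,q in obs:
        for sg in [1]:
            X=np.array([x[0]+c*q[0]-s*q[1],x[1]+s*q[0]+c*q[1],q[2],1])
            v=K@(T@X)[:3];r+=list(v[:2]/v[2]-np.array([uv[0]/3+150-.33,uv[1]/3+110-.33]))
    return r
for sg in(1,-1):
    o=[(u,(q[0],sg*q[1],q[2])) for u,q in obs]; obs_=obs; obs=o
    r=least_squares(f,[.51,-.013,-1.6]);print(sg,r.x.round(4),np.degrees(r.x[2]),np.round(r.fun,2),r.cost);obs=obs_
    c,s=np.cos(r.x[2]),np.sin(r.x[2])
    g=.122+.056*np.sin(np.radians(25));print('grip',r.x[0]+c*g,r.x[1]+s*g,.056*np.cos(np.radians(25)))
    print('lip',r.x[0]-c*.135,r.x[1]-s*.135)
E
```

```text
1 [ 0.5082 -0.0153 -1.676 ] -96.02925969239905 [ -6.99  66.54   5.86 -69.3   -5.13  70.47   6.68 -70.5 ] 9659.772250912722
grip 0.4929011847797649 -0.1601741734649591 0.050753236074052396
lip 0.5223813767880391 0.11893990957835686
-1 [ 0.5058 -0.0149 -1.6611] -95.17239564503734 [-0.5  -0.65 -0.99  0.64  0.77 -0.55  0.68  0.51] 1.8483294496739069
grip 0.4926889056424982 -0.15998711029116458 0.050753236074052396
lip 0.5179917779030611 0.11953662345844289
```

```bash
cat >> h.py <<'E'
from scipy.linalg import logm,expm
from scipy.spatial.transform import Rotation as Rn
def cur():
    s=monitor.sense();T=np.eye(4);q=s['eef_rot'];T[:3,:3]=Rn.from_quat([q[1],q[2],q[3],q[0]]).as_matrix();T[:3,3]=s['tool_pos'];return T
def row(A,B,n):
    M=expm(np.real(logm(np.linalg.inv(A)@B))/n);return dict(n=n,d=(M[:3,3]*100).round(3),w=np.degrees(Rn.from_matrix(M[:3,:3]).as_rotvec()).round(3))
def traypose(x=.506,y=-.015,yaw=-1.6611):
    T=np.eye(4);T[:3,:3]=Rn.from_euler('z',yaw).as_matrix();T[:3,3]=[x,y,0];return T
def grasp(W,up=0,slant=.056,depth=.019):
    a=np.radians(25);z=-np.array([np.sin(a),0,np.cos(a)]);x=np.array([-np.cos(a),0,np.sin(a)])
    L=np.eye(4);L[:3,:3]=np.c_[x,np.cross(z,x),z];L[:3,3]=np.array([.122+slant*np.sin(a),0,slant*np.cos(a)])+z*(depth-up);return W@L
E
python3 - <<'E'
from h import *
print(arm.grip_depth);W=traypose();A=cur();B=grasp(W,.11);print(B.round(3));print(row(A,B,18))
E
```

```text
-0.0187
[[ 0.082  0.996  0.038  0.489]
 [ 0.903 -0.09   0.421 -0.198]
 [ 0.423  0.    -0.906  0.133]
 [ 0.     0.     0.     1.   ]]
{'n': 18, 'd': array([2.157, 1.858, 0.879]), 'w': array([-0.279,  1.37 ,  1.259])}
```

>>> {"op": "servo_tool", "data": {
  "series": [
    {"dx": 2.16,"dy": 1.86,"dz": 0.88,"wx": -0.28,"wy": 1.37,"wz": 1.26,"jaw": 0.6},
    {"dx": 2.16,"dy": 1.86,"dz": 0.88,"wx": -0.28,"wy": 1.37,"wz": 1.26,"jaw": 0.6},
    {"dx": 2.16,"dy": 1.86,"dz": 0.88,"wx": -0.28,"wy": 1.37,"wz": 1.26,"jaw": 0.6},
    {"dx": 2.16,"dy": 1.86,"dz": 0.88,"wx": -0.28,"wy": 1.37,"wz": 1.26,"jaw": 0.6},
    {"dx": 2.16,"dy": 1.86,"dz": 0.88,"wx": -0.28,"wy": 1.37,"wz": 1.26,"jaw": 0.6},
    {"dx": 2.16,"dy": 1.86,"dz": 0.88,"wx": -0.28,"wy": 1.37,"wz": 1.26,"jaw": 0.6},
    {"dx": 2.16,"dy": 1.86,"dz": 0.88,"wx": -0.28,"wy": 1.37,"wz": 1.26,"jaw": 0.6},
    {"dx": 2.16,"dy": 1.86,"dz": 0.88,"wx": -0.28,"wy": 1.37,"wz": 1.26,"jaw": 0.6},
    {"dx": 2.16,"dy": 1.86,"dz": 0.88,"wx": -0.28,"wy": 1.37,"wz": 1.26,"jaw": 0.6}
  ]
}}

```text
time: 3.55
tool_pos: [0.3272, -0.4086, 0.1453]
eef_rot: [-0.074, 0.662, 0.741, 0.081]
force: [0.5, 0.3, -0.5]
opening: 0.0512
```

>>> {"op": "servo_tool", "data": {
  "series": [
    {"dx": 2.16,"dy": 1.86,"dz": 0.88,"wx": -0.28,"wy": 1.37,"wz": 1.26,"jaw": 0.6},
    {"dx": 2.16,"dy": 1.86,"dz": 0.88,"wx": -0.28,"wy": 1.37,"wz": 1.26,"jaw": 0.6},
    {"dx": 2.16,"dy": 1.86,"dz": 0.88,"wx": -0.28,"wy": 1.37,"wz": 1.26,"jaw": 0.6},
    {"dx": 2.16,"dy": 1.86,"dz": 0.88,"wx": -0.28,"wy": 1.37,"wz": 1.26,"jaw": 0.6},
    {"dx": 2.16,"dy": 1.86,"dz": 0.88,"wx": -0.28,"wy": 1.37,"wz": 1.26,"jaw": 0.6},
    {"dx": 2.16,"dy": 1.86,"dz": 0.88,"wx": -0.28,"wy": 1.37,"wz": 1.26,"jaw": 0.6},
    {"dx": 2.16,"dy": 1.86,"dz": 0.88,"wx": -0.28,"wy": 1.37,"wz": 1.26,"jaw": 0.6},
    {"dx": 2.16,"dy": 1.86,"dz": 0.88,"wx": -0.28,"wy": 1.37,"wz": 1.26,"jaw": 0.6},
    {"dx": 2.16,"dy": 1.86,"dz": 0.88,"wx": -0.28,"wy": 1.37,"wz": 1.26,"jaw": 0.6},
    {"jaw": 0.6},
    {"jaw": 0.6}
  ]
}}

```text
validation failed for argument at $.se...
```

```bash
python3 - <<'E'
from h import *
p=camera('wrist');save(p,'w1');s=camera('scene');save(s,'s1')
A=cur();print(A.round(3),monitor.sense()['q'],monitor.sense()['force']);W=traypose();print(row(A,grasp(W,.11),1),row(A,grasp(W),10))
for l in ['tray_grip','tray_lip','tray','tray_rest']:
    for r in pinpoint(p,l)[:2]: print(l,r['uv'],r['score'],atz(p,r['uv'],{'tray_grip':.0508,'tray_rest':.015}.get(l,0)))
L=dict(tray_grip=[.1457,0,.0508],tray_lip=[-.135,0,0],tray=[0,0,0],board_l=[.155,-.11,.071],board_r=[.155,.11,.071])
im=p['pixels'][:,:,::-1].copy()
for n,q in L.items():
    c=np.array(p['world_to_cam'])@W@np.r_[q,1];u=p['fx']*c[0]/c[2]+p['cx'],p['fy']*c[1]/c[2]+p['cy'];print(n,np.round(u))
    if c[2]>0: cv2.circle(im,(int(u[0]),int(u[1])),3,(0,0,255),-1)
cv2.imwrite('pics/w1.png',im)
E
```

```text
[[-0.114  0.993 -0.003  0.328]
 [ 0.969  0.112  0.22  -0.407]
 [ 0.219  0.022 -0.976  0.145]
 [ 0.     0.     0.     1.   ]] [-0.66175878  0.27999058 -0.18857184 -0.18204989 -1.24688163 -0.72407012] [-0.23049311 -0.22479435 -0.14797085]
{'n': 1, 'd': array([18.161, 18.329,  5.688]), 'w': array([-2.529, 12.203, 11.399])} {'n': 10, 'd': array([2.043, 1.687, 1.876]), 'w': array([-0.253,  1.22 ,  1.14 ])}
tray_grip [419.7, 323.3] 0.71 [ 0.49606133 -0.1518241   0.0508    ]
tray [470.2, 302.4] 0.77 [ 0.5087191  -0.00900322  0.        ]
tray_rest [475.6, 306.3] 0.68 [ 0.50425262 -0.01741339  0.015     ]
tray_grip [415. 322.]
tray_lip [530. 304.]
tray [468. 301.]
board_l [454. 249.]
board_r [392. 405.]
```

View pics/w1.png

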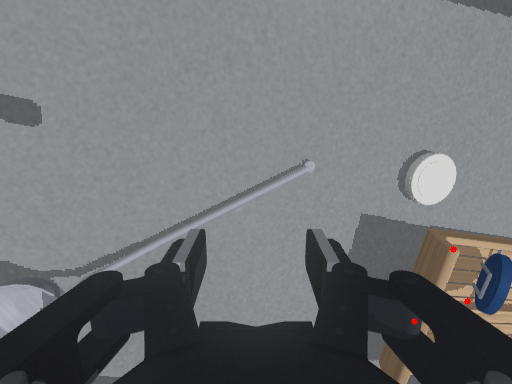

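View pics/s1.png

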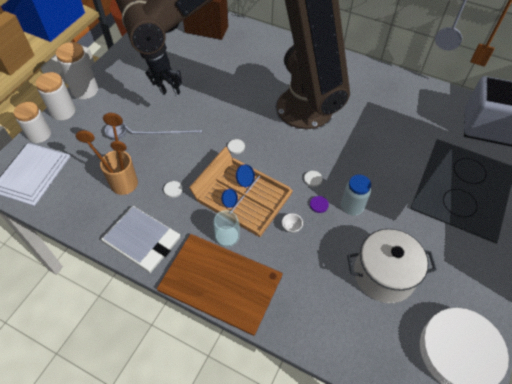

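>>> {"op": "servo_tool", "data": {
  "series": [
    {"dx": 2.05,"dy": 1.95,"dz": 0.7,"wx": -0.28,"wy": 1.36,"wz": 1.27,"jaw": 0.6},
    {"dx": 2.05,"dy": 1.95,"dz": 0.7,"wx": -0.28,"wy": 1.36,"wz": 1.27,"jaw": 0.6},
    {"dx": 2.05,"dy": 1.95,"dz": 0.7,"wx": -0.28,"wy": 1.36,"wz": 1.27,"jaw": 0.6},
    {"dx": 2.05,"dy": 1.95,"dz": 0.7,"wx": -0.28,"wy": 1.36,"wz": 1.27,"jaw": 0.6},
    {"dx": 2.05,"dy": 1.95,"dz": 0.7,"wx": -0.28,"wy": 1.36,"wz": 1.27,"jaw": 0.6},
    {"dx": 2.05,"dy": 1.95,"dz": 0.7,"wx": -0.28,"wy": 1.36,"wz": 1.27,"jaw": 0.6},
    {"dx": 2.05,"dy": 1.95,"dz": 0.7,"wx": -0.28,"wy": 1.36,"wz": 1.27,"jaw": 0.6},
    {"dx": 2.05,"dy": 1.95,"dz": 0.7,"wx": -0.28,"wy": 1.36,"wz": 1.27,"jaw": 0.6},
    {"dx": 2.05,"dy": 1.95,"dz": 0.7,"wx": -0.28,"wy": 1.36,"wz": 1.27,"jaw": 0.6}
  ]
}}

```text
time: 4.6
tool_pos: [0.4986, -0.2121, 0.1456]
eef_rot: [-0.145, 0.722, 0.657, 0.16]
force: [0.5, -1.1, 0.4]
opening: 0.0511
```

```bash
cat > look.py <<'E'
from h import *
import sys
n=sys.argv[1]
p=camera('wrist');s=camera('scene')
A=cur();st=monitor.sense();print(st['time'],A.round(3),st['q'].round(3),st['force']);W=traypose();print(row(A,grasp(W,.11),1),row(A,grasp(W),10))
L=dict(tray_grip=[.1457,0,.0508],top=[.155,0,.071],tray=[0,0,0],board_l=[.155,-.11,.071],board_r=[.155,.11,.071],rest=[.001,0,.015],lip1=[-.135,-.11,0],lip2=[-.135,.11,0])
for p,m in((p,'w'),(s,'s')):
  im=p['pixels'][:,:,::-1].copy()
  save(p,m+n+'raw')
  for q in L.values():
    c=np.array(p['world_to_cam'])@W@np.r_[q,1];u=p['fx']*c[0]/c[2]+p['cx'],p['fy']*c[1]/c[2]+p['cy']
    if c[2]>0: cv2.circle(im,(int(u[0]),int(u[1])),2,(0,0,255),-1)
  cv2.imwrite('pics/'+m+n+'.png',im)
E
python3 look.py 2
```

```text
4.7 [[ 0.083  0.996  0.039  0.5  ]
 [ 0.903 -0.092  0.42  -0.211]
 [ 0.422  0.001 -0.907  0.145]
 [ 0.     0.     0.     1.   ]] [-0.378  0.333 -0.075 -0.432 -1.317 -1.141] [-0.18387205 -0.88455399 -0.55930493]
{'n': 1, 'd': array([ 0.558, -1.176,  1.601]), 'w': array([ 0.076,  0.029, -0.08 ])} {'n': 10, 'd': array([ 0.056, -0.118,  1.26 ]), 'w': array([ 0.008,  0.003, -0.008])}
```

View pics/w2.png

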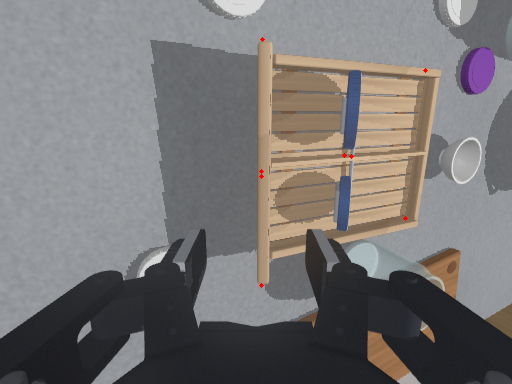

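View pics/s2.png

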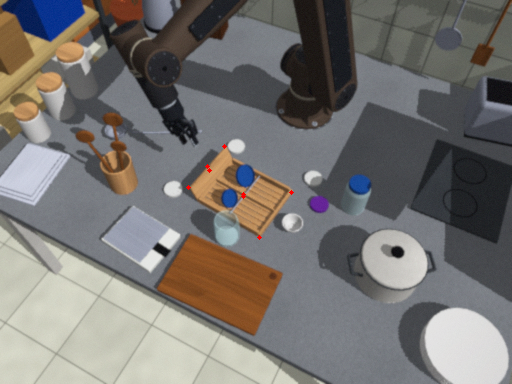

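>>> {"op": "servo_tool", "data": {
  "series": [
    {"dx": 0.2,"dy": -0.3,"dz": 1.0,"jaw": 0.6},
    {"dx": 0.2,"dy": -0.3,"dz": 1.0,"jaw": 0.6},
    {"dx": 0.2,"dy": -0.3,"dz": 1.0,"jaw": 0.6},
    {"dx": 0.05,"dy": -0.3,"dz": 1.0,"jaw": 0.6},
    {"dx": 0,"dy": 0,"dz": 1.0,"jaw": 0.6},
    {"dx": 0,"dy": 0,"dz": 0.9,"jaw": 0.6},
    {"dx": 0,"dy": 0,"dz": 0,"jaw": 0.6}
  ]
}}

```text
validation failed for argument at $.se...
```

```bash
python3 look.py 3
```

```text
4.8 [[ 0.083  0.996  0.038  0.498]
 [ 0.903 -0.092  0.419 -0.213]
 [ 0.421 -0.    -0.907  0.145]
 [ 0.     0.     0.     1.   ]] [-0.381  0.332 -0.077 -0.43  -1.317 -1.139] [-1.03535505 -0.25392199 -0.72867613]
{'n': 1, 'd': array([ 0.719, -0.991,  1.665]), 'w': array([ 0.027,  0.121, -0.074])} {'n': 10, 'd': array([ 0.073, -0.099,  1.267]), 'w': array([ 0.003,  0.012, -0.007])}
```

View pics/w3.png

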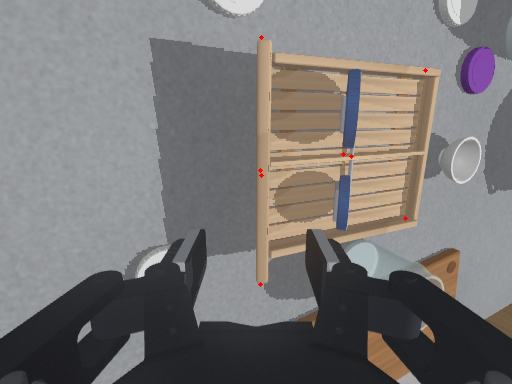

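>>> {"op": "servo_tool", "data": {
  "series": [
    {"dx": 0.2,"dy": -0.25,"dz": 1.0,"wx": 0,"wy": 0,"wz": 0,"jaw": 0.6},
    {"dx": 0.2,"dy": -0.25,"dz": 1.0,"wx": 0,"wy": 0,"wz": 0,"jaw": 0.6},
    {"dx": 0.2,"dy": -0.25,"dz": 1.0,"wx": 0,"wy": 0,"wz": 0,"jaw": 0.6},
    {"dx": 0.2,"dy": -0.25,"dz": 1.0,"wx": 0,"wy": 0,"wz": 0,"jaw": 0.6},
    {"dx": 0,"dy": 0,"dz": 1.0,"wx": 0,"wy": 0,"wz": 0,"jaw": 0.6},
    {"dx": 0,"dy": 0,"dz": 0.9,"wx": 0,"wy": 0,"wz": 0,"jaw": 0.6},
    {"dx": 0,"dy": 0,"dz": 0,"wx": 0,"wy": 0,"wz": 0,"jaw": 0.6}
  ]
}}

```text
time: 5.38
tool_pos: [0.49, -0.178, 0.0933]
eef_rot: [-0.147, 0.722, 0.658, 0.159]
force: [-0.8, -0.0, -1.0]
opening: 0.0511
```

```bash
python3 look.py 4
```

```text
5.4833 [[ 0.083  0.996  0.038  0.491]
 [ 0.903 -0.091  0.42  -0.179]
 [ 0.421 -0.001 -0.907  0.095]
 [ 0.     0.     0.     1.   ]] [-0.334  0.347 -0.178 -0.455 -1.195 -1.127] [0.22988331 0.88717871 0.07925059]
{'n': 1, 'd': array([-0.136,  0.022, -4.291]), 'w': array([-0.023,  0.09 , -0.086])} {'n': 10, 'd': array([-0.012,  0.003,  0.671]), 'w': array([-0.002,  0.009, -0.009])}
```

View pics/w4.png

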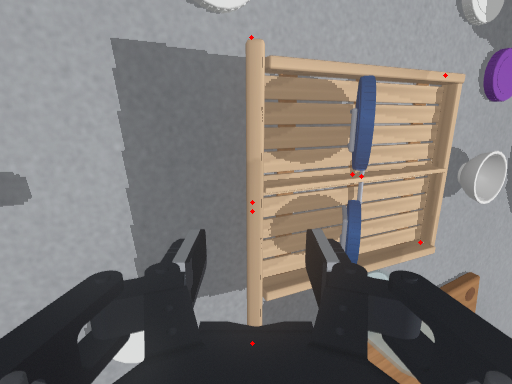

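>>> {"op": "servo_tool", "data": {
  "series": [
    {"dx": 0,"dy": 0,"dz": 1.2,"wx": 0,"wy": 0,"wz": 0,"jaw": 0.6},
    {"dx": 0,"dy": 0,"dz": 1.2,"wx": 0,"wy": 0,"wz": 0,"jaw": 0.6},
    {"dx": 0,"dy": 0,"dz": 1.2,"wx": 0,"wy": 0,"wz": 0,"jaw": 0.6},
    {"dx": 0,"dy": 0,"dz": 1.2,"wx": 0,"wy": 0,"wz": 0,"jaw": 0.6},
    {"dx": 0,"dy": 0,"dz": 1.0,"wx": 0,"wy": 0,"wz": 0,"jaw": 0.6},
    {"dx": 0,"dy": 0,"dz": 0.7,"wx": 0,"wy": 0,"wz": 0,"jaw": 0.6},
    {"dx": 0,"dy": 0,"dz": 0,"wx": 0,"wy": 0,"wz": 0,"jaw": 0.6}
  ]
}}

```text
time: 6.07
tool_pos: [0.4926, -0.1509, 0.0346]
eef_rot: [-0.147, 0.722, 0.658, 0.159]
force: [0.5, 0.3, 0.3]
opening: 0.0516
```

```bash
python3 look.py 5
```

```text
6.1667 [[ 0.083  0.996  0.038  0.493]
 [ 0.903 -0.091  0.419 -0.152]
 [ 0.421 -0.001 -0.907  0.036]
 [ 0.     0.     0.     1.   ]] [-0.292  0.402 -0.247 -0.49  -1.069 -1.1  ] [-1.14742412 -0.35135661  1.02212281]
{'n': 1, 'd': array([-1.3600e-01,  1.0000e-02, -1.0772e+01]), 'w': array([-0.007,  0.094, -0.082])} {'n': 10, 'd': array([-0.012,  0.001,  0.023]), 'w': array([-0.001,  0.009, -0.008])}
```

View pics/w5.png

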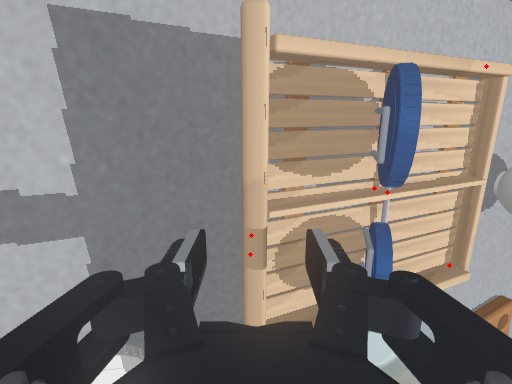

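View pics/s5.png

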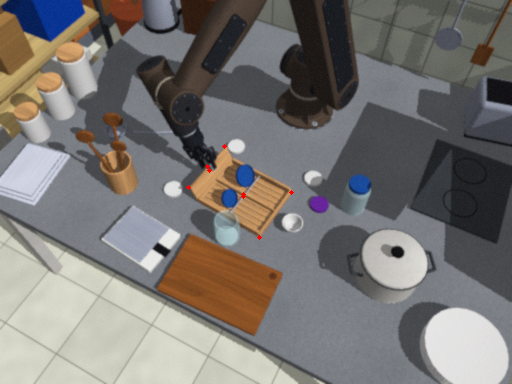

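>>> {"op": "servo_tool", "data": {
  "series": [
    {"dx": 0,"dy": 0,"dz": 0,"wx": 0,"wy": 0,"wz": 0,"jaw": 0.3},
    {"dx": 0,"dy": 0,"dz": 0,"wx": 0,"wy": 0,"wz": 0,"jaw": 0.2},
    {"dx": 0,"dy": 0,"dz": 0,"wx": 0,"wy": 0,"wz": 0,"jaw": 0.1},
    {"dx": 0,"dy": 0,"dz": 0,"wx": 0,"wy": 0,"wz": 0,"jaw": 0},
    {"dx": 0,"dy": 0,"dz": 0,"wx": 0,"wy": 0,"wz": 0,"jaw": 0},
    {"dx": 0,"dy": 0,"dz": 0,"wx": 0,"wy": 0,"wz": 0,"jaw": 0},
    {"dx": 0,"dy": 0,"dz": 0,"wx": 0,"wy": 0,"wz": 0,"jaw": 0},
    {"dx": 0,"dy": 0,"dz": 0,"wx": 0,"wy": 0,"wz": 0,"jaw": 0}
  ],
  "grip_force": 60
}}

```text
time: 6.83
tool_pos: [0.4939, -0.1524, 0.0368]
eef_rot: [-0.145, 0.721, 0.658, 0.159]
force: [0.3, -1.8, 5.4]
opening: 0.0101
```

```bash
python3 look.py 6; python3 - <<'E'
from h import *
A=cur();W=traypose();W[:3,3]+=A[:3,3]-grasp(W)[:3,3];W[2,3]=0;
for zl in (0,.002):
  for ang in (1.5,):
    P=W@np.array([[1,0,0,-.135],[0,1,0,0],[0,0,1,zl],[0,0,0,1.]]);M=np.eye(4);M[:3,:3]=Rn.from_euler('y',-ang,degrees=True).as_matrix()
    print(row(A,P@M@np.linalg.inv(P)@A,1))
E
```

```text
6.9333 [[ 0.083  0.996  0.039  0.494]
 [ 0.903 -0.092  0.419 -0.152]
 [ 0.421  0.001 -0.907  0.037]
 [ 0.     0.     0.     1.   ]] [-0.292  0.401 -0.247 -0.49  -1.069 -1.1  ] [-0.3632891  -2.50174327  5.39248507]
{'n': 1, 'd': array([ -0.134,  -0.015, -10.686]), 'w': array([ 0.085,  0.119, -0.067])} {'n': 10, 'd': array([-0.011, -0.003,  0.031]), 'w': array([ 0.008,  0.012, -0.007])}
{'n': 1, 'd': array([ 0.396,  0.   , -0.602]), 'w': array([-0.002, -1.5  , -0.002])}
{'n': 1, 'd': array([ 0.391,  0.   , -0.604]), 'w': array([-0.002, -1.5  , -0.002])}
```

View pics/w6.png

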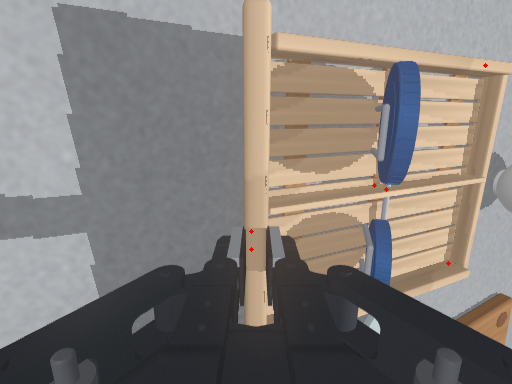

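>>> {"op": "servo_tool", "data": {
  "series": [
    {"dx": 0.13,"dy": 0,"dz": -0.2,"wx": 0,"wy": -0.5,"wz": 0,"jaw": 0},
    {"dx": 0.26,"dy": 0,"dz": -0.4,"wx": 0,"wy": -1.0,"wz": 0,"jaw": 0},
    {"dx": 0.39,"dy": 0,"dz": -0.605,"wx": 0,"wy": -1.5,"wz": 0,"jaw": 0},
    {"dx": 0.39,"dy": 0,"dz": -0.605,"wx": 0,"wy": -1.5,"wz": 0,"jaw": 0},
    {"dx": 0.39,"dy": 0,"dz": -0.605,"wx": 0,"wy": -1.5,"wz": 0,"jaw": 0},
    {"dx": 0.39,"dy": 0,"dz": -0.605,"wx": 0,"wy": -1.5,"wz": 0,"jaw": 0},
    {"dx": 0.26,"dy": 0,"dz": -0.4,"wx": 0,"wy": -1.0,"wz": 0,"jaw": 0},
    {"dx": 0.13,"dy": 0,"dz": -0.2,"wx": 0,"wy": -0.5,"wz": 0,"jaw": 0},
    {"dx": 0,"dy": 0,"dz": 0,"wx": 0,"wy": 0,"wz": 0,"jaw": 0}
  ]
}}

```text
time: 7.68
tool_pos: [0.4943, -0.1424, 0.0791]
eef_rot: [-0.093, 0.731, 0.668, 0.102]
force: [0.9, -1.9, -3.5]
opening: 0.0097
```

```bash
python3 look.py 7
```

```text
7.7833 [[ 0.088  0.996  0.025  0.494]
 [ 0.958 -0.091  0.274 -0.143]
 [ 0.275 -0.    -0.962  0.078]
 [ 0.     0.     0.     1.   ]] [-0.142  0.281 -0.317 -0.329 -1.012 -1.339] [ 0.76087878 -0.98769031 -3.91447578]
{'n': 1, 'd': array([-3.863,  0.041, -6.817]), 'w': array([ 4.000e-03,  9.061e+00, -7.700e-02])} {'n': 10, 'd': array([-0.242,  0.004,  0.389]), 'w': array([ 0.   ,  0.906, -0.008])}
```

View pics/w7.png

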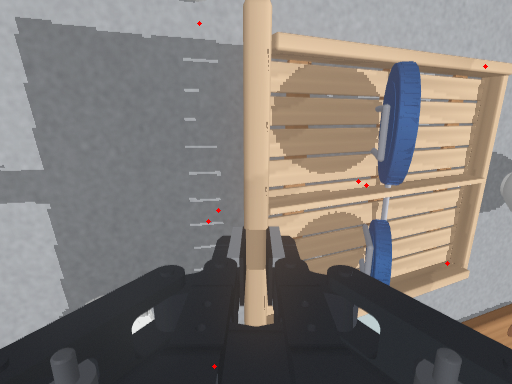

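View pics/s7.png

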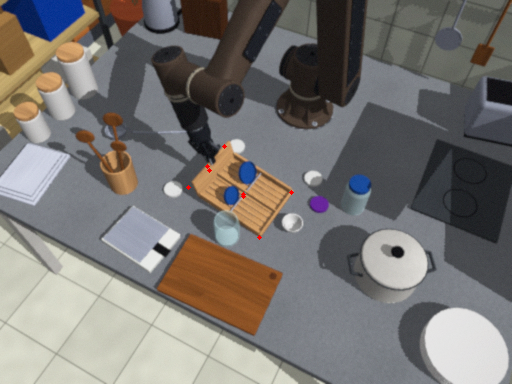

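>>> {"op": "servo_tool", "data": {
  "series": [
    {"dx": 0.26,"dy": 0,"dz": -0.4,"wx": 0,"wy": -1.0,"wz": 0,"jaw": 0},
    {"dx": 0.39,"dy": 0,"dz": -0.605,"wx": 0,"wy": -1.5,"wz": 0,"jaw": 0},
    {"dx": 0.39,"dy": 0,"dz": -0.605,"wx": 0,"wy": -1.5,"wz": 0,"jaw": 0},
    {"dx": 0.39,"dy": 0,"dz": -0.605,"wx": 0,"wy": -1.5,"wz": 0,"jaw": 0},
    {"dx": 0.39,"dy": 0,"dz": -0.605,"wx": 0,"wy": -1.5,"wz": 0,"jaw": 0},
    {"dx": 0.39,"dy": 0,"dz": -0.605,"wx": 0,"wy": -1.5,"wz": 0,"jaw": 0},
    {"dx": 0.39,"dy": 0,"dz": -0.605,"wx": 0,"wy": -1.5,"wz": 0,"jaw": 0},
    {"dx": 0.39,"dy": 0,"dz": -0.605,"wx": 0,"wy": -1.5,"wz": 0,"jaw": 0},
    {"dx": 0.39,"dy": 0,"dz": -0.605,"wx": 0,"wy": -1.5,"wz": 0,"jaw": 0},
    {"dx": 0.39,"dy": 0,"dz": -0.605,"wx": 0,"wy": -1.5,"wz": 0,"jaw": 0},
    {"dx": 0.39,"dy": 0,"dz": -0.605,"wx": 0,"wy": -1.5,"wz": 0,"jaw": 0},
    {"dx": 0.39,"dy": 0,"dz": -0.605,"wx": 0,"wy": -1.5,"wz": 0,"jaw": 0},
    {"dx": 0.39,"dy": 0,"dz": -0.605,"wx": 0,"wy": -1.5,"wz": 0,"jaw": 0},
    {"dx": 0.39,"dy": 0,"dz": -0.605,"wx": 0,"wy": -1.5,"wz": 0,"jaw": 0},
    {"dx": 0.39,"dy": 0,"dz": -0.605,"wx": 0,"wy": -1.5,"wz": 0,"jaw": 0},
    {"dx": 0.26,"dy": 0,"dz": -0.4,"wx": 0,"wy": -1.0,"wz": 0,"jaw": 0},
    {"dx": 0.13,"dy": 0,"dz": -0.2,"wx": 0,"wy": -0.5,"wz": 0,"jaw": 0},
    {"dx": 0,"dy": 0,"dz": 0,"wx": 0,"wy": 0,"wz": 0,"jaw": 0}
  ]
}}

```text
time: 9.28
tool_pos: [0.4989, -0.0906, 0.1769]
eef_rot: [0.044, 0.737, 0.672, -0.049]
force: [0.5, -1.1, -2.9]
opening: 0.01
```

```bash
python3 look.py 8
```

```text
9.3833 [[ 0.091  0.996 -0.013  0.499]
 [ 0.987 -0.092 -0.131 -0.091]
 [-0.131 -0.001 -0.991  0.177]
 [ 0.     0.     0.     1.   ]] [ 0.309  0.102 -0.455  0.138 -1.071 -2.042] [ 1.21324847 -0.44783252 -5.64000619]
{'n': 1, 'd': array([-10.119,   0.063,   5.725]), 'w': array([-0.052, 32.542, -0.131])} {'n': 10, 'd': array([-0.796,  0.005,  1.363]), 'w': array([-0.005,  3.254, -0.013])}
```

View pics/w8raw.png

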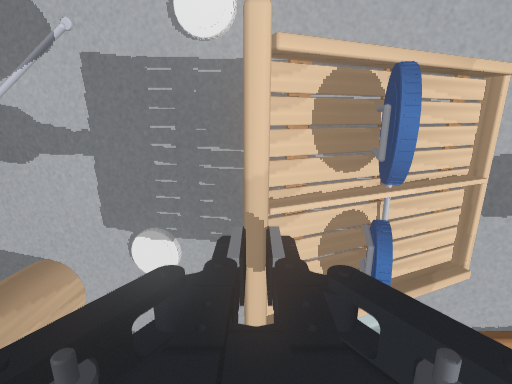

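View pics/s8.png

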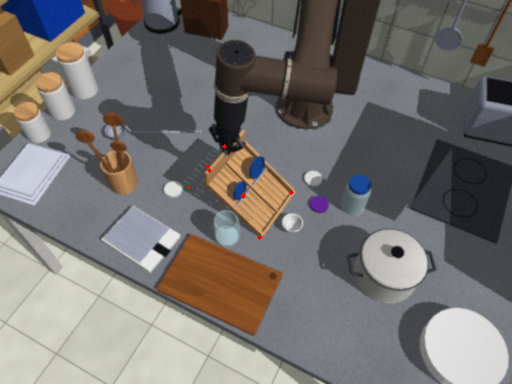

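>>> {"op": "servo_tool", "data": {
  "series": [
    {"dx": 0.13,"dy": 0,"dz": -0.2,"wx": 0,"wy": -0.5,"wz": 0,"jaw": 0},
    {"dx": 0.26,"dy": 0,"dz": -0.4,"wx": 0,"wy": -1.0,"wz": 0,"jaw": 0},
    {"dx": 0.26,"dy": 0,"dz": -0.4,"wx": 0,"wy": -1.0,"wz": 0,"jaw": 0},
    {"dx": 0.26,"dy": 0,"dz": -0.4,"wx": 0,"wy": -1.0,"wz": 0,"jaw": 0},
    {"dx": 0.26,"dy": 0,"dz": -0.4,"wx": 0,"wy": -1.0,"wz": 0,"jaw": 0},
    {"dx": 0.26,"dy": 0,"dz": -0.4,"wx": 0,"wy": -1.0,"wz": 0,"jaw": 0},
    {"dx": 0.26,"dy": 0,"dz": -0.4,"wx": 0,"wy": -1.0,"wz": 0,"jaw": 0},
    {"dx": 0.26,"dy": 0,"dz": -0.4,"wx": 0,"wy": -1.0,"wz": 0,"jaw": 0},
    {"dx": 0.26,"dy": 0,"dz": -0.4,"wx": 0,"wy": -1.0,"wz": 0,"jaw": 0},
    {"dx": 0.26,"dy": 0,"dz": -0.4,"wx": 0,"wy": -1.0,"wz": 0,"jaw": 0},
    {"dx": 0.26,"dy": 0,"dz": -0.4,"wx": 0,"wy": -1.0,"wz": 0,"jaw": 0},
    {"dx": 0.13,"dy": 0,"dz": -0.2,"wx": 0,"wy": -0.5,"wz": 0,"jaw": 0},
    {"dx": 0,"dy": 0,"dz": 0,"wx": 0,"wy": 0,"wz": 0,"jaw": 0},
    {"dx": 0,"dy": 0,"dz": 0,"wx": 0,"wy": 0,"wz": 0,"jaw": 0}
  ]
}}

```text
time: 10.55
tool_pos: [0.5028, -0.0536, 0.2142]
eef_rot: [0.109, 0.729, 0.665, -0.119]
force: [0.5, -2.5, -0.4]
opening: 0.0101
```

```bash
python3 look.py 9
```

```text
10.65 [[ 0.087  0.996 -0.029  0.503]
 [ 0.944 -0.092 -0.317 -0.054]
 [-0.319  0.    -0.948  0.214]
 [ 0.     0.     0.     1.   ]] [ 0.504  0.109 -0.456  0.286 -1.207 -2.296] [ 1.55370572 -1.73707804 -0.76942201]
{'n': 1, 'd': array([-1.1185e+01,  6.0000e-03,  1.2290e+01]), 'w': array([ 1.6000e-02,  4.3573e+01, -1.0700e-01])} {'n': 10, 'd': array([-1.044e+00, -1.000e-03,  1.831e+00]), 'w': array([ 2.000e-03,  4.357e+00, -1.100e-02])}
```

View pics/w9raw.png

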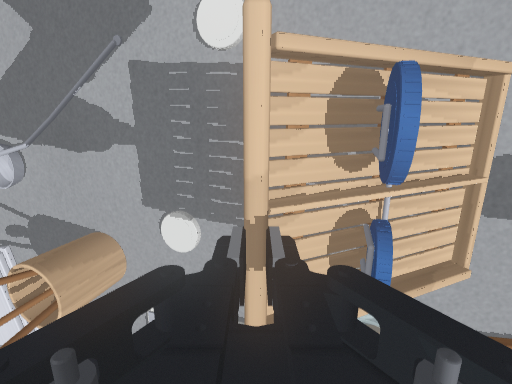

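View pics/s9raw.png

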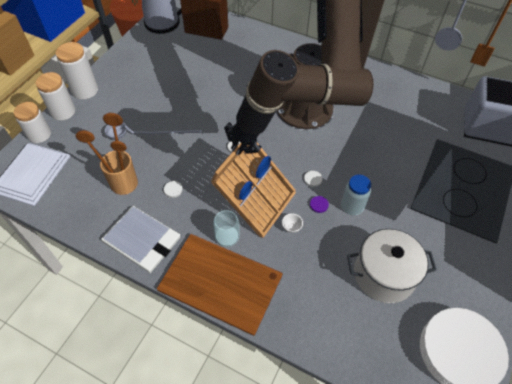

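>>> {"op": "servo_tool", "data": {
  "series": [
    {"dx": 0.2,"dy": 0,"dz": -0.32,"wx": 0,"wy": -0.7,"wz": 0,"jaw": 0},
    {"dx": 0.18,"dy": 0,"dz": -0.3,"wx": 0,"wy": -0.7,"wz": 0,"jaw": 0},
    {"dx": 0.18,"dy": 0,"dz": -0.29,"wx": 0,"wy": -0.7,"wz": 0,"jaw": 0},
    {"dx": 0.18,"dy": 0,"dz": -0.29,"wx": 0,"wy": -0.7,"wz": 0,"jaw": 0},
    {"dx": 0.18,"dy": 0,"dz": -0.29,"wx": 0,"wy": -0.7,"wz": 0,"jaw": 0},
    {"dx": 0.18,"dy": 0,"dz": -0.29,"wx": 0,"wy": -0.7,"wz": 0,"jaw": 0},
    {"dx": 0.18,"dy": 0,"dz": -0.29,"wx": 0,"wy": -0.7,"wz": 0,"jaw": 0},
    {"dx": 0,"dy": 0,"dz": 0,"wx": 0,"wy": 0,"wz": 0,"jaw": 0},
    {"dx": 0,"dy": 0,"dz": 0,"wx": 0,"wy": 0,"wz": 0,"jaw": 0},
    {"dx": 0,"dy": 0,"dz": 0,"wx": 0,"wy": 0,"wz": 0,"jaw": 0},
    {"dx": 0,"dy": 0,"dz": 0,"wx": 0,"wy": 0,"wz": 0,"jaw": 0},
    {"dx": 0,"dy": 0,"dz": 0,"wx": 0,"wy": 0,"wz": 0,"jaw": 0}
  ]
}}

```text
time: 11.65
tool_pos: [0.5043, -0.0345, 0.2286]
eef_rot: [0.137, 0.724, 0.66, -0.15]
force: [1.1, -0.1, -3.0]
opening: 0.01
```

```bash
python3 look.py 10
```

```text
11.75 [[ 0.085  0.996 -0.037  0.504]
 [ 0.913 -0.092 -0.396 -0.035]
 [-0.398 -0.    -0.917  0.229]
 [ 0.     0.     0.     1.   ]] [ 0.582  0.131 -0.44   0.33  -1.28  -2.386] [ 1.97437147 -0.27416045 -4.33452192]
{'n': 1, 'd': array([-11.294,   0.034,  15.302]), 'w': array([-1.300e-02,  4.846e+01, -1.230e-01])} {'n': 10, 'd': array([-1.157e+00,  2.000e-03,  2.044e+00]), 'w': array([-1.000e-03,  4.846e+00, -1.200e-02])}
```

View pics/w10raw.png

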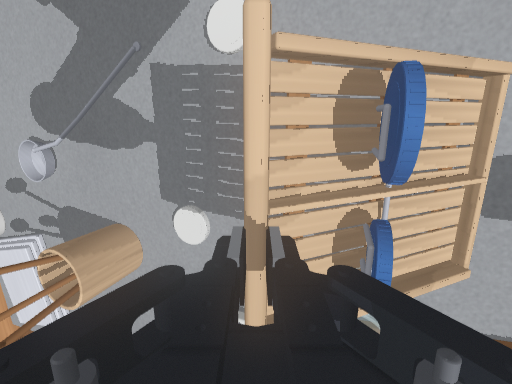

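View pics/s10raw.png

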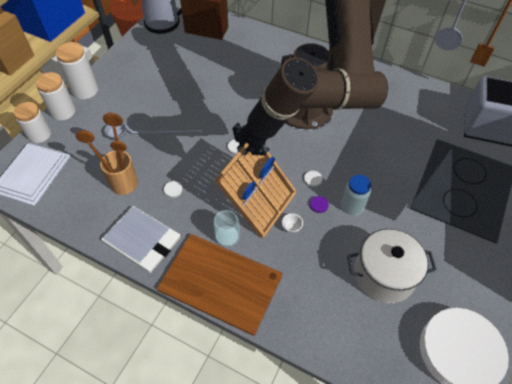

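>>> {"op": "servo_tool", "data": {
  "series": [
    {"dx": 0.13,"dy": 0,"dz": -0.2,"wx": 0,"wy": -0.5,"wz": 0,"jaw": 0},
    {"dx": 0.18,"dy": 0,"dz": -0.28,"wx": 0,"wy": -0.7,"wz": 0,"jaw": 0},
    {"dx": 0.18,"dy": 0,"dz": -0.28,"wx": 0,"wy": -0.7,"wz": 0,"jaw": 0},
    {"dx": 0.18,"dy": 0,"dz": -0.28,"wx": 0,"wy": -0.7,"wz": 0,"jaw": 0},
    {"dx": 0.18,"dy": 0,"dz": -0.28,"wx": 0,"wy": -0.7,"wz": 0,"jaw": 0},
    {"dx": 0,"dy": 0,"dz": 0,"wx": 0,"wy": 0,"wz": 0,"jaw": 0},
    {"dx": 0,"dy": 0,"dz": 0,"wx": 0,"wy": 0,"wz": 0,"jaw": 0},
    {"dx": 0,"dy": 0,"dz": 0,"wx": 0,"wy": 0,"wz": 0,"jaw": 0},
    {"dx": 0,"dy": 0,"dz": 0,"wx": 0,"wy": 0,"wz": 0,"jaw": 0},
    {"dx": 0,"dy": 0,"dz": 0,"wx": 0,"wy": 0,"wz": 0,"jaw": 0},
    {"dx": 0,"dy": 0,"dz": 0,"wx": 0,"wy": 0,"wz": 0,"jaw": 0},
    {"dx": 0,"dy": 0,"dz": 0,"wx": 0,"wy": 0,"wz": 0,"jaw": 0}
  ]
}}

```text
time: 12.75
tool_pos: [0.5056, -0.0213, 0.2372]
eef_rot: [0.156, 0.719, 0.655, -0.171]
force: [0.8, 0.6, -3.7]
opening: 0.0098
```

```bash
python3 look.py 11
```

```text
12.85 [[ 0.082  0.996 -0.042  0.506]
 [ 0.889 -0.092 -0.449 -0.021]
 [-0.451 -0.    -0.893  0.237]
 [ 0.     0.     0.     1.   ]] [ 0.631  0.152 -0.427  0.355 -1.33  -2.439] [ 0.27097277  0.27316557 -4.57175385]
{'n': 1, 'd': array([-11.189,   0.024,  17.291]), 'w': array([-1.0000e-02,  5.1777e+01, -1.1300e-01])} {'n': 10, 'd': array([-1.228e+00,  1.000e-03,  2.185e+00]), 'w': array([-1.000e-03,  5.178e+00, -1.100e-02])}
```

View pics/w11raw.png

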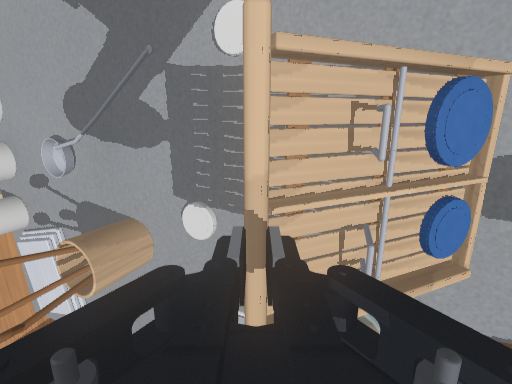

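View pics/s11raw.png

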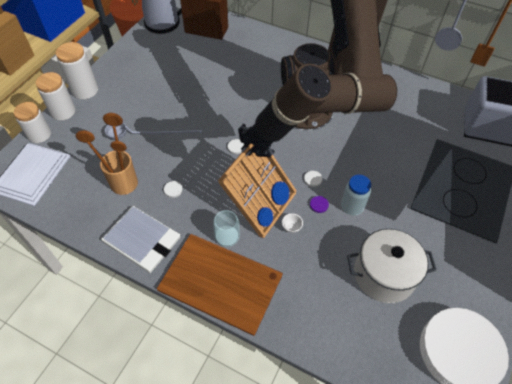

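```bash
python3 - <<'E'
from h import *
A=cur();B=grasp(traypose());B[:3,3]=[.4939,-.152,.038]
r=row(A,B,35);print(r, row(A,B,1))
# pivot check: heights along path of lip
L=np.linalg.inv(grasp(traypose()))@traypose()@np.array([-.135,0,0,1])
print([ (A@expm(np.real(logm(np.linalg.inv(A)@B))*t)@L).round(4) for t in (0,.25,.5,.75,1)])
E
```

```text
{'n': 35, 'd': array([-0.371,  0.001,  0.6  ]), 'w': array([-0.   ,  1.479, -0.003])} {'n': 1, 'd': array([-2.739,  0.047, 23.693]), 'w': array([-1.0000e-02,  5.1777e+01, -1.1300e-01])}
[array([0.5186, 0.1204, 0.0023, 1.    ]), array([0.5186, 0.1204, 0.0029, 1.    ]), array([0.5186, 0.1202, 0.0035, 1.    ]), array([0.5185, 0.1199, 0.004 , 1.    ]), array([0.5185, 0.1195, 0.0045, 1.    ])]
```

>>> {"op": "servo_tool", "data": {
  "series": [
    {"dx": -0.12,"dy": 0,"dz": 0.2,"wx": 0,"wy": 0.5,"wz": 0,"jaw": 0},
    {"dx": -0.25,"dy": 0,"dz": 0.405,"wx": 0,"wy": 1.0,"wz": 0,"jaw": 0},
    {"dx": -0.375,"dy": 0,"dz": 0.608,"wx": 0,"wy": 1.5,"wz": 0,"jaw": 0},
    {"dx": -0.375,"dy": 0,"dz": 0.608,"wx": 0,"wy": 1.5,"wz": 0,"jaw": 0},
    {"dx": -0.375,"dy": 0,"dz": 0.608,"wx": 0,"wy": 1.5,"wz": 0,"jaw": 0},
    {"dx": -0.375,"dy": 0,"dz": 0.608,"wx": 0,"wy": 1.5,"wz": 0,"jaw": 0},
    {"dx": -0.375,"dy": 0,"dz": 0.608,"wx": 0,"wy": 1.5,"wz": 0,"jaw": 0},
    {"dx": -0.375,"dy": 0,"dz": 0.608,"wx": 0,"wy": 1.5,"wz": 0,"jaw": 0},
    {"dx": -0.375,"dy": 0,"dz": 0.608,"wx": 0,"wy": 1.5,"wz": 0,"jaw": 0},
    {"dx": -0.375,"dy": 0,"dz": 0.608,"wx": 0,"wy": 1.5,"wz": 0,"jaw": 0},
    {"dx": -0.375,"dy": 0,"dz": 0.608,"wx": 0,"wy": 1.5,"wz": 0,"jaw": 0},
    {"dx": -0.375,"dy": 0,"dz": 0.608,"wx": 0,"wy": 1.5,"wz": 0,"jaw": 0},
    {"dx": -0.375,"dy": 0,"dz": 0.608,"wx": 0,"wy": 1.5,"wz": 0,"jaw": 0},
    {"dx": -0.375,"dy": 0,"dz": 0.608,"wx": 0,"wy": 1.5,"wz": 0,"jaw": 0},
    {"dx": -0.375,"dy": 0,"dz": 0.608,"wx": 0,"wy": 1.5,"wz": 0,"jaw": 0},
    {"dx": -0.375,"dy": 0,"dz": 0.608,"wx": 0,"wy": 1.5,"wz": 0,"jaw": 0},
    {"dx": -0.25,"dy": 0,"dz": 0.405,"wx": 0,"wy": 1.0,"wz": 0,"jaw": 0},
    {"dx": -0.12,"dy": 0,"dz": 0.2,"wx": 0,"wy": 0.5,"wz": 0,"jaw": 0},
    {"dx": 0,"dy": 0,"dz": 0,"wx": 0,"wy": 0,"wz": 0,"jaw": 0}
  ]
}}

```text
time: 14.43
tool_pos: [0.4972, -0.1051, 0.1597]
eef_rot: [0.016, 0.739, 0.673, -0.018]
force: [-0.3, 1.7, -5.1]
opening: 0.01
```

```bash
python3 - <<'E'
from h import *
A=cur();B=grasp(traypose());B[:3,3]=[.4939,-.152,.038];print(monitor.sense()['force'])
print(row(A,B,18), row(A,B,1))
E
python3 look.py 12
```

```text
[-0.25912407  1.65462492 -5.09815009]
{'n': 18, 'd': array([-0.382,  0.006,  0.624]), 'w': array([ 1.000e-03,  1.541e+00, -1.200e-02])} {'n': 1, 'd': array([-4.113,  0.116, 12.385]), 'w': array([ 1.1000e-02,  2.7742e+01, -2.1400e-01])}
14.5333 [[ 0.093  0.996 -0.005  0.498]
 [ 0.994 -0.093 -0.049 -0.105]
 [-0.049 -0.    -0.999  0.16 ]
 [ 0.     0.     0.     1.   ]] [ 0.219  0.116 -0.439  0.054 -1.033 -1.911] [ 0.10414293 -1.90633595 -3.2195485 ]
{'n': 1, 'd': array([-9.268,  0.054,  3.162]), 'w': array([ 1.5000e-02,  2.7815e+01, -1.4500e-01])} {'n': 10, 'd': array([-0.69 ,  0.004,  1.18 ]), 'w': array([ 2.000e-03,  2.781e+00, -1.400e-02])}
```

View pics/w12raw.png

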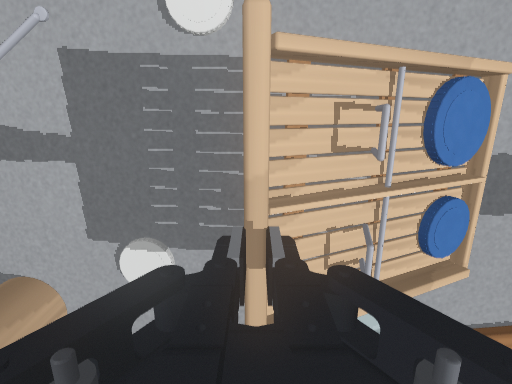

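>>> {"op": "servo_tool", "data": {
  "series": [
    {"dx": -0.12,"dy": 0,"dz": 0.2,"wx": 0,"wy": 0.5,"wz": 0,"jaw": 0},
    {"dx": -0.25,"dy": 0,"dz": 0.405,"wx": 0,"wy": 1.0,"wz": 0,"jaw": 0},
    {"dx": -0.375,"dy": 0,"dz": 0.608,"wx": 0,"wy": 1.5,"wz": 0,"jaw": 0},
    {"dx": -0.375,"dy": 0,"dz": 0.608,"wx": 0,"wy": 1.5,"wz": 0,"jaw": 0},
    {"dx": -0.375,"dy": 0,"dz": 0.608,"wx": 0,"wy": 1.5,"wz": 0,"jaw": 0},
    {"dx": -0.375,"dy": 0,"dz": 0.608,"wx": 0,"wy": 1.5,"wz": 0,"jaw": 0},
    {"dx": -0.375,"dy": 0,"dz": 0.608,"wx": 0,"wy": 1.5,"wz": 0,"jaw": 0},
    {"dx": -0.375,"dy": 0,"dz": 0.608,"wx": 0,"wy": 1.5,"wz": 0,"jaw": 0},
    {"dx": -0.375,"dy": 0,"dz": 0.608,"wx": 0,"wy": 1.5,"wz": 0,"jaw": 0},
    {"dx": -0.375,"dy": 0,"dz": 0.608,"wx": 0,"wy": 1.5,"wz": 0,"jaw": 0},
    {"dx": -0.375,"dy": 0,"dz": 0.608,"wx": 0,"wy": 1.5,"wz": 0,"jaw": 0},
    {"dx": -0.375,"dy": 0,"dz": 0.608,"wx": 0,"wy": 1.5,"wz": 0,"jaw": 0},
    {"dx": -0.375,"dy": 0,"dz": 0.608,"wx": 0,"wy": 1.5,"wz": 0,"jaw": 0},
    {"dx": -0.375,"dy": 0,"dz": 0.608,"wx": 0,"wy": 1.5,"wz": 0,"jaw": 0},
    {"dx": -0.375,"dy": 0,"dz": 0.608,"wx": 0,"wy": 1.5,"wz": 0,"jaw": 0},
    {"dx": -0.375,"dy": 0,"dz": 0.608,"wx": 0,"wy": 1.5,"wz": 0,"jaw": 0},
    {"dx": -0.25,"dy": 0,"dz": 0.405,"wx": 0,"wy": 1.0,"wz": 0,"jaw": 0},
    {"dx": -0.12,"dy": 0,"dz": 0.2,"wx": 0,"wy": 0.5,"wz": 0,"jaw": 0},
    {"dx": 0,"dy": 0,"dz": 0,"wx": 0,"wy": 0,"wz": 0,"jaw": 0}
  ]
}}

```text
time: 16.12
tool_pos: [0.4938, -0.149, 0.0552]
eef_rot: [-0.124, 0.726, 0.662, 0.136]
force: [-0.2, -0.7, -2.9]
opening: 0.01
```

```bash
python3 - <<'E'
from h import *
A=cur();B=grasp(traypose());B[:3,3]=[.4939,-.152,.038];print(monitor.sense()['force'])
print(row(A,B,4), row(A,B,1))
E
python3 look.py 13
```

```text
[-0.23748525 -0.69445643 -2.85614634]
{'n': 4, 'd': array([-0.235,  0.01 ,  0.368]), 'w': array([ 0.   ,  0.949, -0.033])} {'n': 1, 'd': array([-0.902,  0.042,  1.496]), 'w': array([ 1.000e-03,  3.796e+00, -1.310e-01])}
16.2167 [[ 0.085  0.996  0.033  0.494]
 [ 0.929 -0.092  0.359 -0.149]
 [ 0.361  0.    -0.933  0.056]
 [ 0.     0.     0.     1.   ]] [-0.232  0.346 -0.275 -0.426 -1.045 -1.197] [ 0.00605795 -2.00169224 -4.19906443]
{'n': 1, 'd': array([-1.869e+00, -6.000e-03, -9.000e+00]), 'w': array([ 0.035,  3.847, -0.07 ])} {'n': 10, 'd': array([-0.119, -0.001,  0.194]), 'w': array([ 0.004,  0.385, -0.007])}
```

View pics/w13.png

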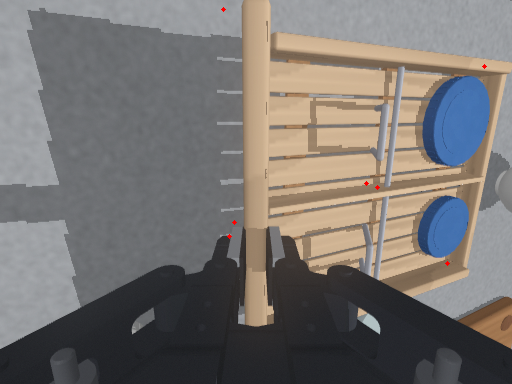

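>>> {"op": "servo_tool", "data": {
  "series": [
    {"dx": -0.12,"dy": 0,"dz": 0.2,"wx": 0,"wy": 0.5,"wz": 0,"jaw": 0},
    {"dx": -0.12,"dy": 0,"dz": 0.2,"wx": 0,"wy": 0.5,"wz": 0,"jaw": 0},
    {"dx": -0.12,"dy": 0,"dz": 0.2,"wx": 0,"wy": 0.5,"wz": 0,"jaw": 0},
    {"dx": -0.12,"dy": 0,"dz": 0.2,"wx": 0,"wy": 0.5,"wz": 0,"jaw": 0},
    {"dx": -0.12,"dy": 0,"dz": 0.2,"wx": 0,"wy": 0.5,"wz": 0,"jaw": 0},
    {"dx": -0.12,"dy": 0,"dz": 0.2,"wx": 0,"wy": 0.5,"wz": 0,"jaw": 0},
    {"dx": -0.06,"dy": 0,"dz": 0.1,"wx": 0,"wy": 0.3,"wz": 0,"jaw": 0},
    {"dx": 0,"dy": 0,"dz": 0,"wx": 0,"wy": 0,"wz": 0,"jaw": 0},
    {"dx": 0,"dy": 0,"dz": 0,"wx": 0,"wy": 0,"wz": 0,"jaw": 0}
  ]
}}

```text
time: 16.97
tool_pos: [0.4934, -0.1506, 0.0406]
eef_rot: [-0.143, 0.722, 0.658, 0.157]
force: [-0.5, -0.8, -4.7]
opening: 0.01
```

```bash
python3 - <<'E'
from h import *
A=cur();B=grasp(traypose());B[:3,3]=[.4939,-.152,.037];print(monitor.sense()['force'])
print(row(A,B,1))
E
```

```text
[-0.51922463 -0.84018979 -4.69035035]
{'n': 1, 'd': array([-0.275,  0.063,  0.271]), 'w': array([ 0.005,  0.469, -0.131])}
```

>>> {"op": "servo_tool", "data": {
  "series": [
    {"dx": -0.04,"dy": 0,"dz": 0.06,"wx": 0,"wy": 0.15,"wz": 0,"jaw": 0},
    {"dx": -0.04,"dy": 0,"dz": 0.06,"wx": 0,"wy": 0.15,"wz": 0,"jaw": 0},
    {"dx": -0.04,"dy": 0,"dz": 0.06,"wx": 0,"wy": 0.15,"wz": 0,"jaw": 0},
    {"dx": 0,"dy": 0,"dz": 0,"wx": 0,"wy": 0,"wz": 0,"jaw": 0},
    {"dx": 0,"dy": 0,"dz": 0,"wx": 0,"wy": 0,"wz": 0,"jaw": 0}
  ]
}}

```text
time: 17.38
tool_pos: [0.4935, -0.1508, 0.0387]
eef_rot: [-0.146, 0.721, 0.658, 0.16]
force: [-1.4, -0.7, -4.4]
opening: 0.0098
```

```bash
python3 look.py 14
```

```text
17.4833 [[ 0.083  0.996  0.039  0.494]
 [ 0.903 -0.092  0.42  -0.151]
 [ 0.422 -0.    -0.907  0.039]
 [ 0.     0.     0.     1.   ]] [-0.291  0.398 -0.246 -0.49  -1.073 -1.103] [-0.38799962 -1.15840827 -4.68965952]
{'n': 1, 'd': array([ -0.343,   0.021, -10.578]), 'w': array([ 0.029,  0.032, -0.093])} {'n': 10, 'd': array([-0.034,  0.002,  0.042]), 'w': array([ 0.003,  0.003, -0.009])}
```

View pics/w14.png

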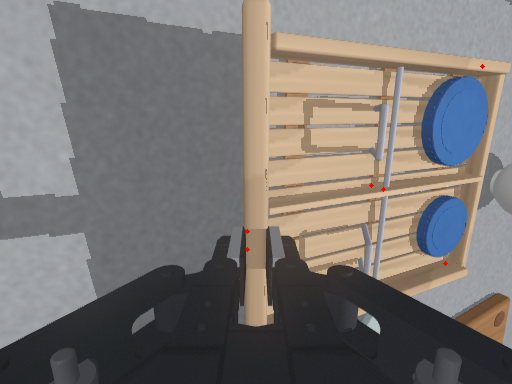

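>>> {"op": "servo_tool", "data": {
  "series": [
    {"dx": -0.02,"dy": 0,"dz": 0.045,"wx": 0,"wy": 0,"wz": 0,"jaw": 0},
    {"dx": -0.02,"dy": 0,"dz": 0.045,"wx": 0,"wy": 0,"wz": 0,"jaw": 0},
    {"dx": -0.02,"dy": 0,"dz": 0.045,"wx": 0,"wy": 0,"wz": 0,"jaw": 0},
    {"dx": 0,"dy": 0,"dz": 0,"wx": 0,"wy": 0,"wz": 0,"jaw": 0},
    {"dx": 0,"dy": 0,"dz": 0,"wx": 0,"wy": 0,"wz": 0,"jaw": 0}
  ]
}}

```text
time: 17.9
tool_pos: [0.4937, -0.1511, 0.0373]
eef_rot: [-0.146, 0.721, 0.658, 0.16]
force: [-0.8, -1.7, -3.9]
opening: 0.01
```

>>> {"op": "servo_tool", "data": {
  "series": [
    {"dx": -0.02,"dy": 0,"dz": 0.045,"wx": 0,"wy": 0,"wz": 0,"jaw": 0},
    {"dx": -0.02,"dy": 0,"dz": 0.045,"wx": 0,"wy": 0,"wz": 0,"jaw": 0},
    {"dx": 0,"dy": 0,"dz": 0,"wx": 0,"wy": 0,"wz": 0,"jaw": 0},
    {"dx": 0,"dy": 0,"dz": 0,"wx": 0,"wy": 0,"wz": 0,"jaw": 0}
  ]
}}

```text
time: 18.23
tool_pos: [0.4937, -0.1511, 0.0369]
eef_rot: [-0.145, 0.721, 0.658, 0.16]
force: [-1.4, -2.6, 4.4]
opening: 0.01
```

>>> {"op": "servo_tool", "data": {
  "series": [
    {"dx": 0,"dy": 0,"dz": 0,"wx": 0,"wy": 0,"wz": 0,"jaw": 0},
    {"dx": 0,"dy": 0,"dz": 0,"wx": 0,"wy": 0,"wz": 0,"jaw": 0.15},
    {"dx": 0,"dy": 0,"dz": 0,"wx": 0,"wy": 0,"wz": 0,"jaw": 0.2},
    {"dx": 0,"dy": 0,"dz": 0,"wx": 0,"wy": 0,"wz": 0,"jaw": 0.3},
    {"dx": 0,"dy": 0,"dz": 0,"wx": 0,"wy": 0,"wz": 0,"jaw": 0.45},
    {"dx": 0,"dy": 0,"dz": 0,"wx": 0,"wy": 0,"wz": 0,"jaw": 0.6},
    {"dx": 0,"dy": 0,"dz": 0,"wx": 0,"wy": 0,"wz": 0,"jaw": 0.6},
    {"dx": 0,"dy": 0,"dz": 0,"wx": 0,"wy": 0,"wz": 0,"jaw": 0.6}
  ],
  "grip_force": 20
}}

```text
time: 18.9
tool_pos: [0.4936, -0.1508, 0.0362]
eef_rot: [-0.146, 0.721, 0.658, 0.16]
force: [-0.4, 0.6, -0.8]
opening: 0.0511
```

```bash
python3 look.py 15
```

```text
19.0 [[ 0.083  0.996  0.039  0.494]
 [ 0.903 -0.092  0.42  -0.151]
 [ 0.422 -0.    -0.907  0.036]
 [ 0.     0.     0.     1.   ]] [-0.291  0.401 -0.248 -0.492 -1.068 -1.1  ] [1.31397628 0.22047199 0.60993468]
{'n': 1, 'd': array([ -0.234,   0.018, -10.805]), 'w': array([ 0.033,  0.036, -0.097])} {'n': 10, 'd': array([-0.023,  0.001,  0.02 ]), 'w': array([ 0.003,  0.004, -0.01 ])}
```

View pics/w15raw.png

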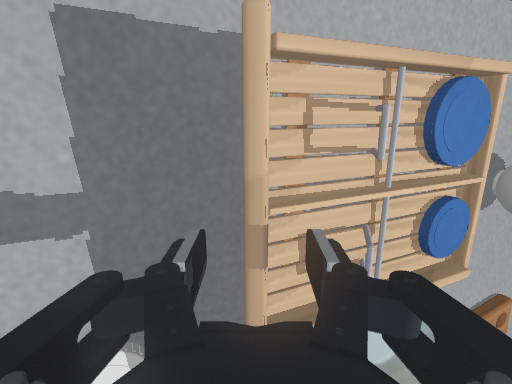

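Released with the board centred between the fingers; the caps lie at about (458,120) and (443,227) next to the lip. I'll retreat along the slant.

>>> {"op": "servo_tool", "data": {
  "series": [
    {"dx": 0,"dy": 0,"dz": -0.5,"wx": 0,"wy": 0,"wz": 0,"jaw": 0.6},
    {"dx": 0,"dy": 0,"dz": -1.2,"wx": 0,"wy": 0,"wz": 0,"jaw": 0.6},
    {"dx": 0,"dy": 0,"dz": -1.5,"wx": 0,"wy": 0,"wz": 0,"jaw": 0.6},
    {"dx": 0,"dy": 0,"dz": -1.5,"wx": 0,"wy": 0,"wz": 0,"jaw": 0.6},
    {"dx": 0,"dy": 0,"dz": -1.5,"wx": 0,"wy": 0,"wz": 0,"jaw": 0.6},
    {"dx": 0,"dy": 0,"dz": -1.5,"wx": 0,"wy": 0,"wz": 0,"jaw": 0.6},
    {"dx": 0,"dy": 0,"dz": -1.5,"wx": 0,"wy": 0,"wz": 0,"jaw": 0.6},
    {"dx": 0,"dy": 0,"dz": -1.5,"wx": 0,"wy": 0,"wz": 0,"jaw": 0.6},
    {"dx": 0,"dy": 0,"dz": -1.5,"wx": 0,"wy": 0,"wz": 0,"jaw": 0.6},
    {"dx": 0,"dy": 0,"dz": 0,"wx": 0,"wy": 0,"wz": 0,"jaw": 0.6},
    {"dx": 0,"dy": 0,"dz": 0,"wx": 0,"wy": 0,"wz": 0,"jaw": 0.6}
  ]
}}

```text
time: 19.92
tool_pos: [0.4893, -0.2029, 0.1483]
eef_rot: [-0.144, 0.722, 0.658, 0.16]
force: [-0.6, -0.7, -0.0]
opening: 0.0512
```

```bash
python3 look.py 16; python3 - <<'E'
from h import *
p=camera('top');save(p,'t16');a=p['pixels'][110:270,150:410];cv2.imwrite('pics/t16z.png',cv2.resize(a,None,fx=3,fy=3,interpolation=2)[:,:,::-1])
W=np.linalg.inv(traypose())
for l in('cap_large_centre','cap_small_centre'):
  for r in pinpoint(p,l)[:3]: print(l,r['score'],(W@np.r_[atz(p,r['uv'],.012),1]).round(3))
E
```

```text
20.0167 [[ 0.084  0.996  0.039  0.489]
 [ 0.903 -0.092  0.421 -0.202]
 [ 0.422 -0.    -0.906  0.147]
 [ 0.     0.     0.     1.   ]] [-0.371  0.31  -0.105 -0.434 -1.308 -1.145] [ 0.35895336  0.49916511 -0.42971871]
{'n': 1, 'd': array([-0.242,  0.049,  1.388]), 'w': array([ 0.033,  0.02 , -0.116])} {'n': 10, 'd': array([-0.024,  0.005,  1.239]), 'w': array([ 0.003,  0.002, -0.012])}
cap_large_centre 0.63 [-0.083 -0.055  0.012  1.   ]
cap_small_centre 0.88 [ 0.156 -0.176  0.012  1.   ]
cap_small_centre 0.85 [-0.244 -0.118  0.012  1.   ]
cap_small_centre 0.75 [-0.174 -0.196  0.012  1.   ]
```

View pics/w16.png

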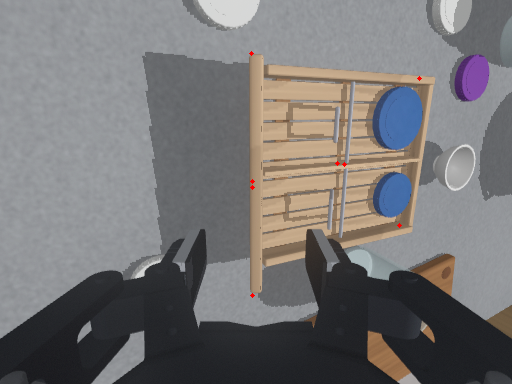

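View pics/t16z.png

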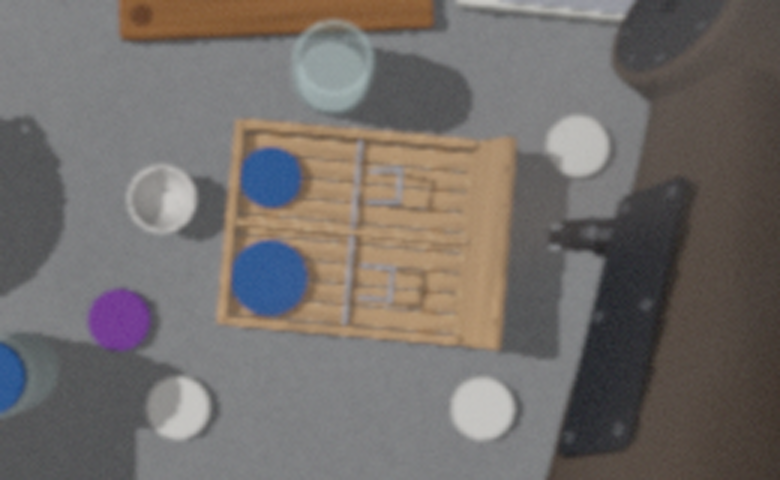

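View pics/s16.png

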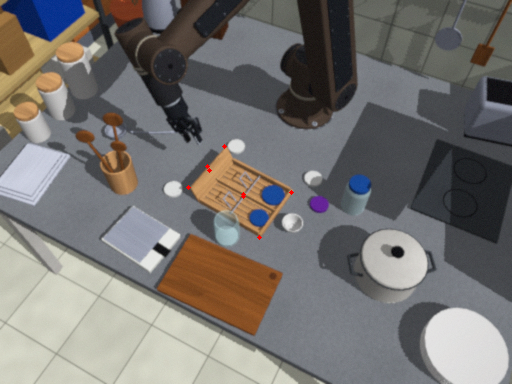

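Tray is back within a few mm, both caps flat with closed sides up beside the lip, everything else is in place and the gripper is clear.

```bash
python3 -c "
from h import *
print(finish_job())"
```

```text
the job is handed in; nothing more can be done
None
```

The job is handed in. Both caps tumbled over and now lie hollow side down by the low lip, and the tray is flat where it stood. `finish_job` gives no verdict, so this rests on my own last checks.

**What I did:** I pinched the tall end board along its slant and rotated the tray about its lip. I then lowered it along the same arc until the force showed it was on the counter, let go and backed away.

**Tilt needed:** The caps had not gone over at 48.5° and had gone over by about 52°, slightly past the 40 to 48° stated.

**Last checks:**
- **Tray:** In the top picture its corners are within a pixel or so (a few millimetres) of the start, and it looks flat.
- **Caps:** Both show as full round discs, closed side up. The large cap measured x ≈ -83 mm, y ≈ -55 mm in the tray, which is within limits.
- **Forces:** The readings I saw stayed within about 6 N, and about 4 N at set-down. They were taken only at the end of each move, so a peak in between would not show.
- **Surroundings:** The jars, dish and loose caps near the tray look unmoved, and the gripper is clear of everything. I compared them only by eye.

**Check that failed:** The network did not find the small blue cap in the final picture and returned only the look-alike caps. I judged the small cap by eye: it lies in its bay beside the lip.

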